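# Put the instrument's control knobs away by size

## Task

Put the four control knobs away: set the large, medium and small loose knobs flat in the large, medium and small steel dishes, each in the dish of its own size, and lift the knob on a spindle out of its bushing block and stand it in the grey spindle stand, shaft down the hole and knob seated on the top. Leave the coaxial tee lying where it is, and let go of everything.

Things in the scene. Friction and masses are not known exactly. Their poses are not given: they have to be found in the camera images.
- large_knob: Largest of the three loose control knobs lying flat on the bench: a plain black plastic cylinder, 56 mm diameter, 28 mm high, with a thin aluminium disc and a white line on top. No shaft. Origin: centre of its underside; z up, the white line points along x.
- medium_knob: Middle one of the three loose control knobs lying flat on the bench: a plain black plastic cylinder, 40 mm diameter, 26 mm high, with a thin aluminium disc and a white line on top. No shaft. Origin: centre of its underside; z up, the white line points along x.
- small_knob: Smallest of the three loose control knobs lying flat on the bench: a plain black plastic cylinder, 24 mm diameter, 24 mm high, with a thin aluminium disc and a white line on top. No shaft. Origin: centre of its underside; z up, the white line points along x.
- spindle_knob: Black plastic knob, 36 mm diameter, 22 mm high, aluminium disc on top; a 10 mm steel shaft sticks 26 mm straight down from it. Starts upright in the bushing block, the knob's underside resting on the block's top, 30 mm above the bench. Origin: centre of the knob's underside; z up, along the shaft. No latch but a close fit: draw it straight up over 26 mm before moving sideways.
- bushing_block: Aluminium block fixed to the bench, 50 x 50 mm and 30 mm high, with a vertical bore of 11.4 mm diameter through its centre that holds the spindle at the start. Origin: centre of its underside, on the bench; z up.
- large_dish: Largest of three round, shallow, open steel parts dishes, fixed to the bench: outside diameter 88 mm, inside diameter 82 mm, rim 10 mm above the bench, floor 3 mm thick. Origin: centre of its underside, on the bench; z up. Takes the large knob.
- medium_dish: Middle one of three round, shallow, open steel parts dishes, fixed to the bench: outside diameter 70 mm, inside diameter 64 mm, rim 10 mm above the bench, floor 3 mm thick. Origin: centre of its underside, on the bench; z up. Takes the medium knob.
- small_dish: Smallest of three round, shallow, open steel parts dishes, fixed to the bench: outside diameter 54 mm, inside diameter 48 mm, rim 10 mm above the bench, floor 3 mm thick. Origin: centre of its underside, on the bench; z up. Takes the small knob.
- spindle_stand: Grey plastic block fixed to the bench, 54 x 54 mm and 30 mm high, with one wide vertical hole of 26 mm diameter through its centre, open at the top. The spindle's shaft hangs in the hole and the knob rests on the top face. Origin: centre of its underside, on the bench; z up.
- coax_tee: Bystander: small bare-metal coaxial T-piece lying on the bench, loose, 44 mm long with a 24 mm side branch, 15 mm thick. Origin: under the crossing of its arms, on the bench; the bar lies along x, the branch along +y. Not to be moved.

How it is judged:
By the outcome, as a careful person would: the job done as asked, in the order asked, and still so for the second after the job is handed in, with the robot touching nothing.
It also fails if it takes over 112 s, if anything falls off the work surface, if the arm or the gripper's body presses on something with over 40 N, if the wrist force passes 120 N, or if a joint passes its speed limit or range.

## Robot

A 6-joint arm with a two-finger parallel gripper is mounted at the origin on the work surface. World frame = base frame: x ahead of the robot, y to its left, z up, the work surface at z = 0. Lengths are in m, angles in rad, forces in N, time in s.
With the tool pointing down it reaches from about 0.25 to 0.725 m from the base axis. Payload 9.7 kg.
Tool frame: the origin (TCP) lies midway between the tips of the shut fingers; the grasp point (between the pads) lies 19 mm behind it (robot.grip_depth is the distance from the TCP to the grasp point, in m); z points along the fingers, x is the direction in which the jaws open and shut, and the axes are right-handed (so a half turn about z gives the same grasp; the last joint's range is limited). The gripper opens to 85 mm and grips with 20 to 120 N. Pads are 22 mm wide; open, the fingers measure 114 mm over their backs; the gripper's body (76 mm by 85 mm) begins 54 mm behind the grasp point. The pads swing forward as they close: fully open they stand 13 mm farther back than shut.
Start: joints at [1.304, 0.087, 0.176, 1.66, 0, 1.571], TCP at [0.145, 0.531, 0.231] pointing down, gripper open.
Joint ranges: [-3.13, 3.13], [-0.85, 1.81], [-1.15, 1.24], [-2.2, 2.28], [-1.44, 1.52], [-3.14, 3.14]. Speed limits (rad/s): [2.22, 2.22, 2.57, 3.14, 3.14, 3.14].

## Interface

Orientations are given as a unit quaternion [w, x, y, z].
In Python, from rig import sensors, imaging, robot gives the robot as it stands.
- The arm moves only by the tool servo_tool, never from a script. Its arguments are lists of equal length, an entry for each row: "linear": the shift along the tool's x, y, z as a fraction of full scale, a list of three; "rotation": the turn, a rotation vector about the tool's x, y, z as a fraction of full scale, a list of three; "gripper": the opening, from 0 (shut) to 1 (fully open). A call has 1 to 5 rows; each row shifts and turns the commanded pose from where the row before left it, along the tool's axes as they then stand; what a row does not reach is not made up. Full scale, the value 1, is 600 mm for a shift and 60 degrees for a turn. A row lasts 1/10 s, in which the tool goes at most 50 mm and 8.59 degrees, less where a joint would pass 70% of its speed; a pose out of reach is approached as far as the arm can. A call with a number of a shift or a turn outside -1 to 1 is refused whole. A call with a gripper value outside its range is refused whole. The fingers move at their own pace and stop on an object; the grip force is fixed at half the most. Time passes only in rows, so rows that do not move let the fingers close. It gives the time, the measured TCP pose, the force and the opening at its end, in the units of the state.
- sensors.get_obs(): the state, without advancing time (a new reading comes with each control period).
- imaging.grab_frame(name): name is "side" or "top"; returns the picture (384x512x3 uint8, red, green, blue); there is no depth.
- imaging.camera_info(name): a dict with "fov_y" (degrees; the focal length in pixels is half the picture's height over the tangent of half this angle, whatever the lens; pixels are square), "cx", "cy" (the principal point, pixels), "k1" (the pictures are not rectified: a ray, as slopes to the right and down, at radius r is drawn at 1 + k1 r^2 times it, then the intrinsics apply), "rvec" (rotation vector, rad) and "tvec" (3), from world to camera coordinates, as OpenCV has them. Camera axes: x right, y down, z forward; pixel columns grow to the right and rows downward; lengths in m; the calibration is good to about 2 mm. A picture is of the moment at which its call begins. camera_info takes no time and is no camera call.
- robot.hand_in(): hands the job in, once; it reports no verdict.
The state is a dict: "clock": time; "qpos": joint angles; "qd": joint speeds; "effort": joint torques, N m; "tcp_pos": TCP position; "ee_rot": TCP orientation; "force": force on the tool from outside, world axes, zero at the start; "wrist_torque": the same for the moment, N m; "finger_gap": opening from 0.0 (shut) to 1.0 (fully open).
Only numpy, scipy, OpenCV 4.12 (cv2) and the standard library are available. Lean on these libraries where they do the work, as an engineer would, in place of code of your own. Each camera call takes 0.05 s, during which the arm holds its last target.

## Working session

There is one attempt and no reset: what is moved stays moved. The work goes in short steps, Python scripts to look and compute and a tool call to move; the robot and the scene stay as the last step left them, time stands still between calls to the robot, and variables do not carry over. Pictures are saved under pics/ and viewed, and the job is handed in when it is done.

Besides the shell and the picture viewer there is one more tool, called after ">>>" as a command line: name --argument value ..., lists and objects as JSON in quotes. servo_tool: Moves the arm, as the interface text tells. Its arguments: {"type":"object","properties":{"linear":{"type":"array"},"rotation":{"type":"array"},"gripper":{"type":"array"}},"required":["linear","rotation","gripper"]}

```bash
ls; mkdir -p pics; python3 - <<'E'
from rig import sensors, imaging, robot
import cv2
print(sensors.get_obs())
for n in("side","top"):
    print(n,imaging.camera_info(n))
    cv2.imwrite(f"pics/{n}0.png",imaging.grab_frame(n)[:,:,::-1])
E
```

```text
pics
{'clock': 0.0, 'qpos': array([1.30399213e+00, 8.74246615e-02, 1.75124600e-01, 1.65981676e+00,
       2.87171361e-05, 1.57082242e+00]), 'qd': array([ 0.00013683,  0.00044827, -0.0004815 ,  0.00059381, -0.00155886,
       -0.00033126]), 'effort': array([ 1.32431713e-03, -5.20384920e+01,  4.64807296e+01,  1.61615212e-02,
       -7.96650255e-06,  2.49581412e-06]), 'tcp_pos': array([0.14493575, 0.53030854, 0.23059766]), 'ee_rot': array([ 3.89215330e-04,  7.94881970e-01,  6.06763724e-01, -5.33521641e-04]), 'force': array([ 0.38598609, -0.6579125 ,  0.20558556]), 'wrist_torque': array([ 0.03636187, -0.0805598 , -0.04544098]), 'finger_gap': 0.9990464107851721}
side {'fov_y': 55.696383962248504, 'cx': 254.56809986767672, 'cy': 191.24175862181153, 'k1': 0.028952590839243328, 'rvec': array([ 2.42482166, -0.3923783 ,  0.1592361 ]), 'tvec': array([-0.48758953,  0.17088357,  0.66002813])}
top {'fov_y': 54.7940173326951, 'cx': 256.9097882142006, 'cy': 197.02716897622417, 'k1': -0.020408385029717705, 'rvec': array([ 2.17852123, -2.18434634,  0.10475207]), 'tvec': array([0.0026186 , 0.5395616 , 0.79196324])}
```

View pics/side0.png

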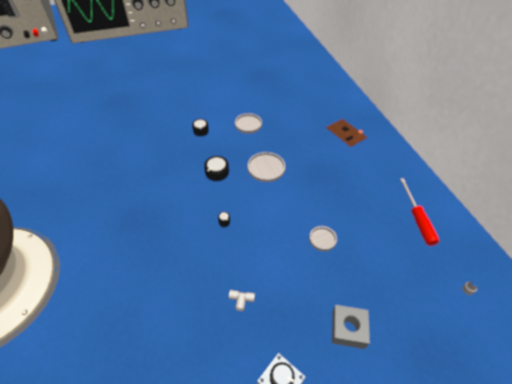

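View pics/top0.png

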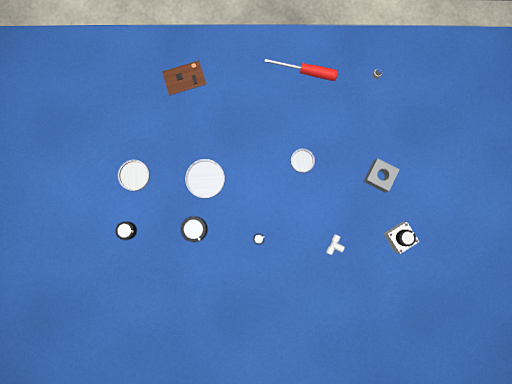

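```bash
cat > h.py <<'E'
import numpy as np, cv2
from rig import sensors, imaging, robot
def cam(n):
    c=imaging.camera_info(n); f=192/np.tan(np.radians(c['fov_y']/2)); R=cv2.Rodrigues(c['rvec'])[0]; t=c['tvec']
    return c,f,R,t
def ray(n,uv):
    c,f,R,t=cam(n); K=np.array([[f,0,c['cx']],[0,f,c['cy']],[0,0,1]])
    p=cv2.undistortPoints(np.array([[uv]],float),K,np.array([c['k1'],0,0,0]))[0,0]
    return -R.T@t, R.T@np.r_[p,1]
def plane(n,uv,z):
    o,d=ray(n,uv); return o+d*(z-o[2])/d[2]
def proj(n,X):
    c,f,R,t=cam(n); K=np.array([[f,0,c['cx']],[0,f,c['cy']],[0,0,1]])
    return cv2.projectPoints(np.array([X],float),c['rvec'],t,K,np.array([c['k1'],0,0,0,0.]))[0].ravel()
def tri(a,b):
    o1,d1=ray("side",a); o2,d2=ray("top",b)
    s=np.linalg.lstsq(np.c_[d1,-d2],o2-o1,rcond=None)[0]
    p,q=o1+s[0]*d1,o2+s[1]*d2
    return (p+q)/2,np.linalg.norm(p-q)
def blobs(im):
    hsv=cv2.cvtColor(im,cv2.COLOR_RGB2HSV)
    m=(~((hsv[...,0]>95)&(hsv[...,0]<125)&(hsv[...,1]>110)&(hsv[...,2]>60))).astype(np.uint8)
    return m
E
python3 - <<'E'
from h import *
for n in("side","top"):
    im=cv2.imread(f"pics/{n}0.png")[:,:,::-1].copy()
    m=blobs(im)
    hsv=cv2.cvtColor(im,cv2.COLOR_RGB2HSV)
    for nm,mm in(("obj",m),("bright",((hsv[...,2]>140)&(hsv[...,1]<70)).astype(np.uint8)),("dark",(hsv[...,2]<70).astype(np.uint8))):
        k,l,s,c=cv2.connectedComponentsWithStats(mm)
        for i in range(1,k):
            if 20<s[i,4]<3000:
                p0=plane(n,c[i],0.0); print(n,nm,c[i].round(1),s[i].tolist(),p0[:2].round(3))
b=cv2.imread("pics/top0.png")[130:280,100:430]; cv2.imwrite("pics/topc.png",cv2.resize(b,None,fx=2.4,fy=2.4,interpolation=2))
b=cv2.imread("pics/side0.png")[90:384,170:390]; cv2.imwrite("pics/sidec.png",cv2.resize(b,None,fx=2,fy=2,interpolation=2))
E
```

```text
side obj [247.9 122.7] [234, 113, 29, 21, 469] [0.593 0.287]
side obj [200.  126.6] [193, 119, 15, 16, 206] [0.469 0.31 ]
side obj [346.6 132.2] [326, 119, 41, 28, 613] [0.824 0.173]
side obj [265.9 166.3] [247, 152, 39, 30, 944] [0.585 0.124]
side obj [216.2 167.7] [205, 156, 23, 24, 462] [0.472 0.155]
side obj [422.  219.6] [400, 178, 40, 69, 770] [ 0.844 -0.123]
side obj [223.6 218.3] [218, 212, 12, 14, 132] [0.449 0.01 ]
side obj [322.7 237.9] [309, 225, 29, 26, 582] [ 0.626 -0.099]
side obj [469.  288.1] [462, 282, 16, 13, 134] [ 0.833 -0.279]
side obj [240.9 298.2] [228, 289, 27, 22, 350] [ 0.432 -0.168]
side obj [350.6 326.3] [332, 304, 38, 45, 1372] [ 0.595 -0.274]
side obj [280.8 372.4] [257, 353, 49, 31, 917] [ 0.456 -0.303]
side bright [43.6 29.1] [40, 26, 8, 7, 45] [0.081 0.959]
side bright [247.9 122.1] [235, 113, 27, 18, 381] [0.594 0.289]
side bright [199.4 123. ] [194, 119, 12, 9, 83] [0.471 0.324]
side bright [266.  165.9] [247, 152, 39, 28, 823] [0.585 0.125]
side bright [215.7 163.9] [207, 157, 19, 14, 203] [0.474 0.168]
side bright [407.9 191.4] [400, 178, 17, 28,
[... 1908 characters left out ...]
0.593 -0.288]
top bright [133.3 174.9] [118, 160, 31, 31, 750] [0.593 0.282]
top bright [193.  228.9] [183, 219, 20, 22, 310] [0.47  0.145]
top bright [400.4 237. ] [388, 222, 31, 32, 282] [ 0.45  -0.323]
top bright [124.  230.3] [117, 224, 16, 14, 158] [0.467 0.3  ]
top bright [407.6 237.4] [402, 232, 12, 13, 128] [ 0.449 -0.339]
top bright [258.5 238.5] [254, 235, 10, 8, 61] [ 0.448 -0.002]
top bright [334.8 245.1] [326, 234, 19, 21, 195] [ 0.433 -0.174]
top dark [178.7  76.4] [176, 73, 7, 7, 26] [0.825 0.183]
top dark [204.1 229.8] [200, 219, 7, 21, 32] [0.468 0.12 ]
top dark [127.9 230.1] [116, 222, 20, 17, 110] [0.468 0.291]
top dark [402.5 237.4] [396, 230, 20, 16, 107] [ 0.449 -0.328]
```

View pics/topc.png

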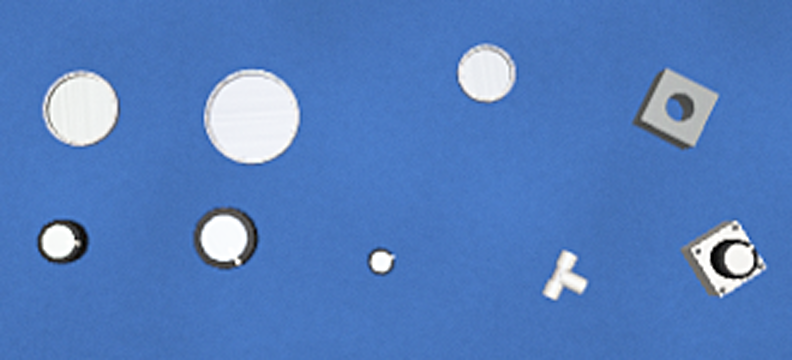

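View pics/sidec.png

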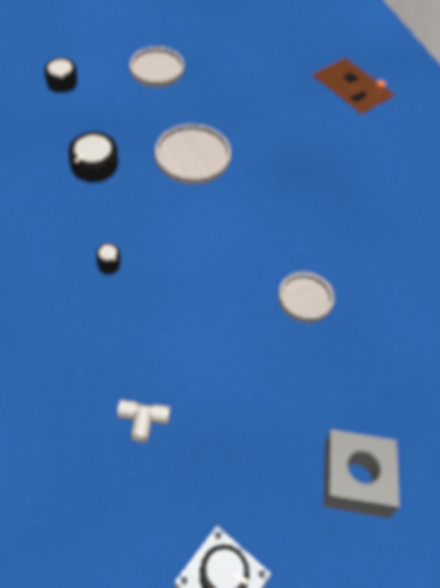

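```bash
python3 - <<'E'
from h import *
P=dict(mk=((199.4,123),(124,230.3)),lk=((215.7,163.9),(193,228.9)),sk=((223.5,215.4),(258.5,238.5)),
md=((247.9,122.4),(133.3,174.9)),ld=((266,166),(204.5,178.1)),sd=((322.7,237.6),(302.3,160.1)),tee=((241,298),(334.8,245.2)))
for k,(a,b) in P.items():
    X,e=tri(a,b); print(k,X.round(4),"gap",round(e,4), "top@zs",[plane("top",b,z)[:2].round(4).tolist() for z in(.008,.024,.026,.028)])
for n,x0,x1,y0,y1 in(("side",250,380,300,384),("top",360,425,150,260)):
    b=cv2.imread(f"pics/{n}0.png")[y0:y1,x0:x1]; cv2.imwrite(f"pics/{n}s.png",cv2.resize(b,None,fx=5,fy=5,interpolation=0))
E
```

```text
mk [0.4668 0.2899 0.0286] gap 0.0011 top@zs [[0.4673, 0.2969], [0.4673, 0.2913], [0.4673, 0.2906], [0.4673, 0.2899]]
lk [0.4694 0.1402 0.0284] gap 0.0012 top@zs [[0.4701, 0.1434], [0.47, 0.1408], [0.47, 0.1405], [0.47, 0.1402]]
sk [ 0.4482 -0.0018  0.026 ] gap 0.0014 top@zs [[0.4484, -0.0022], [0.4488, -0.002], [0.4489, -0.002], [0.4489, -0.002]]
md [0.5912 0.2797 0.0073] gap 0.001 top@zs [[0.5916, 0.2794], [0.5892, 0.2741], [0.5889, 0.2735], [0.5886, 0.2728]]
ld [0.5837 0.1194 0.0055] gap 0.0011 top@zs [[0.5839, 0.1189], [0.5817, 0.1167], [0.5814, 0.1165], [0.5812, 0.1162]]
sd [ 0.6244 -0.1021  0.0066] gap 0.0012 top@zs [[0.6247, -0.1021], [0.6217, -0.0999], [0.6213, -0.0997], [0.6209, -0.0994]]
tee [ 0.4322 -0.1717  0.0083] gap 0.0016 top@zs [[0.4329, -0.1719], [0.4336, -0.1684], [0.4337, -0.168], [0.4338, -0.1676]]
```

View pics/sides.png

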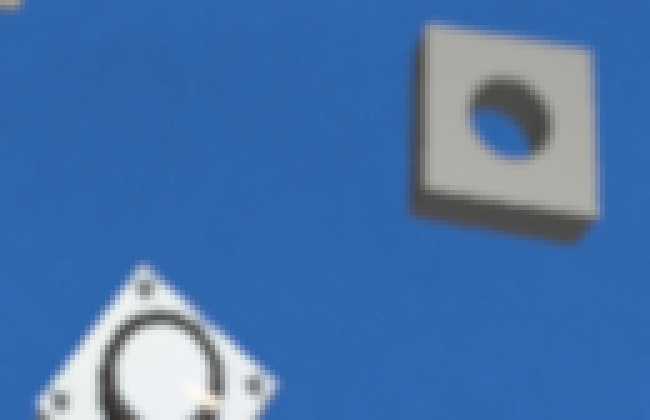

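View pics/tops.png

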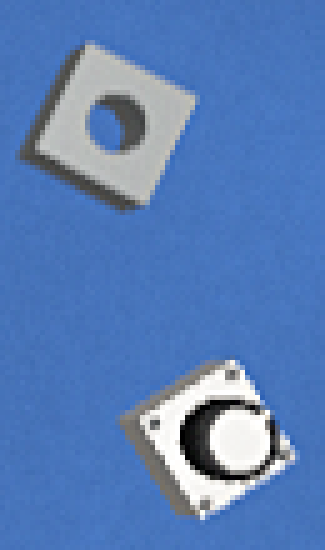

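```bash
python3 - <<'E'
from h import *
px=lambda n,p:(p[0]/5-.4+(250 if n=="side" else 360),p[1]/5-.4+(300 if n=="side" else 150))
S=lambda p:px("side",p); T=lambda p:px("top",p)
print("spindle knob", tri(S((161,373)),T((239,437))), plane("top",T((239,437)),.052))
# disc from bright blob
print("bright", tri(S((161,373)),(407.6,237.4)))
print("block top",tri(S((156.5,392)),T((219.3,439))),plane("top",T((219.3,439)),.03))
for a,b in(((145,288),(285,452)),((253,384),(155,424)),((253,384),(232,375)),((60,400),(205,505)),((60,400),(285,452)),((145,288),(232,375))):
    print(a,b,*tri(S(a),T(b)))
print("hole",tri(S((510,116)),T((118,124))),plane("top",T((118,124)),.03))
tc=np.array([(88,42),(198,97),(147,208),(38,150)]);sc=np.array([(427,25),(594,48),(598,216),(425,192)])
for q in tc: print("stand corner",plane("top",T(q),.03).round(4))
for q in sc: print("stand corner s",plane("side",S(q),.03).round(4))
print("stand c",tri(S(sc.mean(0)),T(tc.mean(0))))
E
```

```text
spindle knob (array([ 0.44987194, -0.31683979,  0.05179694]), np.float64(0.0030317339814664667)) [ 0.45132496 -0.31722718  0.052     ]
bright (array([ 0.44938429, -0.31694064,  0.05276716]), np.float64(0.0023314766097537443))
block top (array([ 0.44922524, -0.31696831,  0.03110061]), np.float64(0.0016916768723744297)) [ 0.45000752 -0.3176768   0.03      ]
(145, 288) (285, 452) [ 0.44464527 -0.30880694  0.11370734] 0.004490140126644653
(253, 384) (155, 424) [ 0.47014417 -0.3111667  -0.01172145] 0.030537693021692403
(253, 384) (232, 375) [ 0.47714508 -0.32384712  0.03049099] 0.0013513195181150287
(60, 400) (205, 505) [ 0.42111021 -0.30984487  0.0310384 ] 0.0009967506006684224
(60, 400) (285, 452) [ 0.4308895  -0.32188158  0.07790608] 0.03032029484527482
(145, 288) (232, 375) [ 0.46308289 -0.30198871  0.07462662] 0.029280991639963196
hole (array([ 0.58796968, -0.27726879,  0.03056194]), np.float64(0.0009293548444619194)) [ 0.58849042 -0.27767096  0.03      ]
stand corner [ 0.6252 -0.2655  0.03  ]
stand corner [ 0.6005 -0.3138  0.03  ]
stand corner [ 0.5512 -0.2893  0.03  ]
stand corner [ 0.577  -0.2418  0.03  ]
stand corner s [ 0.5759 -0.2411  0.03  ]
stand corner s [ 0.6254 -0.2656  0.03  ]
stand corner s [ 0.5989 -0.3134  0.03  ]
stand corner s [ 0.5504 -0.29    0.03  ]
stand c (array([ 0.58831553, -0.27799991,  0.02834878]), np.float64(0.0006555101979050261))
```

>>> servo_tool --linear '[[0, 0, 0], [0, 0, 0]]' --rotation '[[0, 0, -0.14], [0, 0, -0.115]]' --gripper '[1, 1]'

```text
clock: 0.3
tcp_pos: [0.145, 0.5304, 0.2309]
ee_rot: [0.0, 0.705, 0.709, -0.0]
force: [1.0, 0.4, 0.2]
finger_gap: 1.0
```

>>> servo_tool --linear '[[-0.059, 0.049, 0], [-0.059, 0.049, 0], [-0.059, 0.049, 0], [-0.059, 0.049, 0], [-0.059, 0.049, 0]]' --rotation '[[0, 0, 0], [0, 0, 0], [0, 0, 0], [0, 0, 0], [0, 0, 0]]' --gripper '[1, 1, 1, 1, 1]'

```text
clock: 0.8
tcp_pos: [0.2927, 0.352, 0.231]
ee_rot: [0.0, 0.707, 0.707, -0.0]
force: [0.2, -0.1, -0.3]
finger_gap: 0.999
```

>>> servo_tool --linear '[[-0.059, 0.049, 0], [-0.059, 0.049, 0], [-0.059, 0.049, 0], [-0.059, 0.049, 0], [-0.059, 0.049, 0]]' --rotation '[[0, 0, 0], [0, 0, 0], [0, 0, 0], [0, 0, 0], [0, 0, 0]]' --gripper '[1, 1, 1, 1, 1]'

```text
clock: 1.3
tcp_pos: [0.4399, 0.1748, 0.2311]
ee_rot: [-0.0, 0.707, 0.707, -0.0]
force: [0.9, 0.6, 0.5]
finger_gap: 1.003
```

>>> servo_tool --linear '[[-0.059, 0.049, 0], [0, 0, 0.08], [0, 0, 0.08], [0, 0, 0]]' --rotation '[[0, 0, 0], [0, 0, 0], [0, 0, 0], [0, 0, 0]]' --gripper '[1, 1, 1, 1]'

```text
clock: 1.7
tcp_pos: [0.4648, 0.1396, 0.1283]
ee_rot: [-0.003, 0.707, 0.707, -0.005]
force: [-1.1, 0.1, 0.7]
finger_gap: 0.995
```

>>> servo_tool --linear '[[0, 0, 0], [0, 0, 0]]' --rotation '[[0, 0, 0], [0, 0, 0]]' --gripper '[1, 1]'

```text
clock: 1.9
tcp_pos: [0.4697, 0.1419, 0.1384]
ee_rot: [0.001, 0.707, 0.707, 0.002]
force: [1.1, -0.6, 0.2]
finger_gap: 1.001
```

```bash
python3 - <<'E'
from h import *
o=sensors.get_obs(); print(o['tcp_pos'],o['ee_rot'])
for n in("side","top"): cv2.imwrite(f"pics/{n}1.png",imaging.grab_frame(n)[:,:,::-1])
E
```

```text
[0.46968487 0.1419125  0.13844427] [0.00094395 0.70679039 0.70742023 0.00175334]
```

View pics/side1.png

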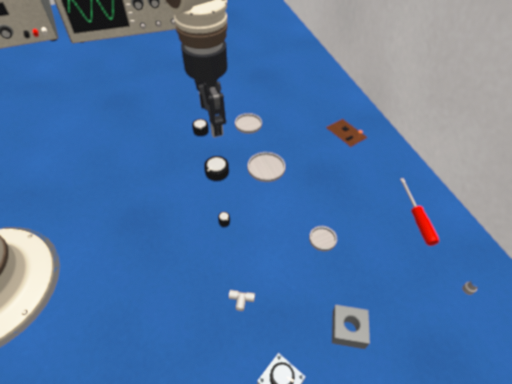

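View pics/top1.png

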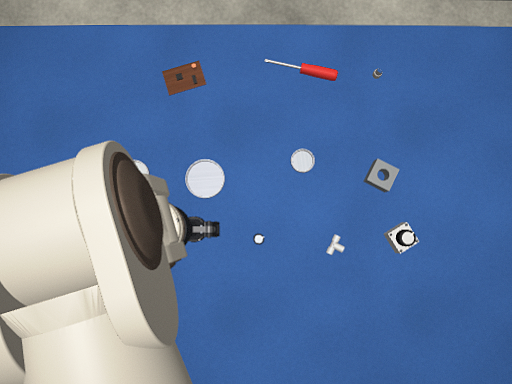

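>>> servo_tool --linear '[[0, 0, 0.07], [0, 0, 0.04], [0, 0, 0.02], [0, 0, 0], [0, 0, 0]]' --rotation '[[0, 0, 0], [0, 0, 0], [0, 0, 0], [0, 0, 0], [0, 0, 0]]' --gripper '[1, 1, 1, 1, 1]'

```text
clock: 2.5
tcp_pos: [0.4694, 0.1416, 0.0591]
ee_rot: [0.001, 0.707, 0.707, 0.001]
force: [0.5, -0.6, 0.8]
finger_gap: 0.999
```

>>> servo_tool --linear '[[-0.002, 0, 0.04], [0, 0, 0.03], [0, 0, 0.015], [0, 0, 0], [0, 0, 0]]' --rotation '[[0, 0, 0], [0, 0, 0], [0, 0, 0], [0, 0, 0], [0, 0, 0]]' --gripper '[1, 1, 1, 1, 1]'

```text
clock: 3.0
tcp_pos: [0.4692, 0.1403, 0.0076]
ee_rot: [0.0, 0.707, 0.707, 0.001]
force: [0.4, -0.4, -0.4]
finger_gap: 1.001
```

>>> servo_tool --linear '[[0, 0, 0], [0, 0, 0], [0, 0, 0], [0, 0, 0], [0, 0, 0]]' --rotation '[[0, 0, 0], [0, 0, 0], [0, 0, 0], [0, 0, 0], [0, 0, 0]]' --gripper '[0.72, 0.7, 0.6, 0.5, 0.5]'

```text
clock: 3.5
tcp_pos: [0.4691, 0.1402, 0.0076]
ee_rot: [0.0, 0.707, 0.707, 0.001]
force: [-2.4, -0.4, 6.8]
finger_gap: 0.638
```

>>> servo_tool --linear '[[0, 0, 0], [0, 0, 0], [0, 0, 0], [0, 0, 0]]' --rotation '[[0, 0, 0], [0, 0, 0], [0, 0, 0], [0, 0, 0]]' --gripper '[0.3, 0.3, 0.3, 0.3]'

```text
clock: 3.9
tcp_pos: [0.4691, 0.1402, 0.0076]
ee_rot: [0.0, 0.707, 0.707, 0.001]
force: [-1.9, -0.7, 8.6]
finger_gap: 0.64
```

>>> servo_tool --linear '[[0, 0, -0.03], [0, 0, -0.06], [0, 0, 0], [0, 0, 0]]' --rotation '[[0, 0, 0], [0, 0, 0], [0, 0, 0], [0, 0, 0]]' --gripper '[0.3, 0.3, 0.3, 0.3]'

```text
clock: 4.3
tcp_pos: [0.4691, 0.1402, 0.0611]
ee_rot: [0.0, 0.707, 0.707, 0.001]
force: [-0.1, 0.0, -1.1]
finger_gap: 0.63
```

>>> servo_tool --linear '[[-0.01, 0.05, 0], [-0.015, 0.07, 0], [-0.01, 0.05, 0], [0, 0.021, 0], [0, 0, 0]]' --rotation '[[0, 0, 0], [0, 0, 0], [0, 0, 0], [0, 0, 0], [0, 0, 0]]' --gripper '[0.3, 0.3, 0.3, 0.3, 0.3]'

```text
clock: 4.8
tcp_pos: [0.5836, 0.1186, 0.0583]
ee_rot: [-0.001, 0.707, 0.707, -0.001]
force: [-1.0, -0.2, -1.1]
finger_gap: 0.629
```

>>> servo_tool --linear '[[0, 0, 0], [0, 0, 0], [0, 0, 0]]' --rotation '[[0, 0, 0], [0, 0, 0], [0, 0, 0]]' --gripper '[0.3, 0.3, 0.3]'

```text
clock: 5.1
tcp_pos: [0.5824, 0.1192, 0.0603]
ee_rot: [-0.0, 0.707, 0.707, -0.0]
force: [0.0, -0.2, -1.0]
finger_gap: 0.636
```

```bash
python3 - <<'E'
from h import *
o=sensors.get_obs(); print(o['tcp_pos'],o['finger_gap'])
im=imaging.grab_frame("side")[:,:,::-1]; cv2.imwrite("pics/s2.png",cv2.resize(im[60:260,130:350],None,fx=3,fy=3))
E
```

```text
[0.58235145 0.1192459  0.06032067] 0.6360042960091176
```

View pics/s2.png

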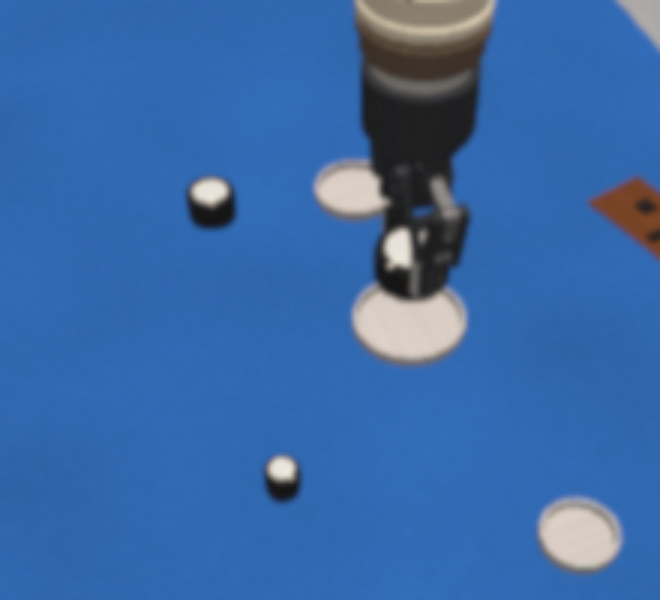

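>>> servo_tool --linear '[[0, 0.002, 0.04], [0, 0, 0.027], [0, 0, 0.01], [0, 0, 0.004], [0, 0, 0]]' --rotation '[[0, 0, 0], [0, 0, 0], [0, 0, 0], [0, 0, 0], [0, 0, 0]]' --gripper '[0.3, 0.3, 0.3, 0.3, 0.3]'

```text
clock: 5.65
tcp_pos: [0.5844, 0.1191, 0.0122]
ee_rot: [0.0, 0.707, 0.707, 0.0]
force: [0.2, -0.6, -0.8]
finger_gap: 0.63
```

>>> servo_tool --linear '[[0, 0, 0], [0, 0, 0], [0, 0, 0]]' --rotation '[[0, 0, 0], [0, 0, 0], [0, 0, 0]]' --gripper '[0.3, 0.3, 0.3]'

```text
clock: 5.95
tcp_pos: [0.5846, 0.1191, 0.0123]
ee_rot: [0.0, 0.707, 0.707, 0.0]
force: [-0.8, -0.2, -0.4]
finger_gap: 0.631
```

>>> servo_tool --linear '[[0, 0, 0.002], [0, 0, 0], [0, 0, 0], [0, 0, 0], [0, 0, 0]]' --rotation '[[0, 0, 0], [0, 0, 0], [0, 0, 0], [0, 0, 0], [0, 0, 0]]' --gripper '[0.3, 0.3, 0.85, 0.85, 0.85]'

```text
clock: 6.45
tcp_pos: [0.5843, 0.119, 0.0105]
ee_rot: [-0.0, 0.707, 0.707, -0.0]
force: [0.7, 0.1, -0.8]
finger_gap: 0.852
```

>>> servo_tool --linear '[[0, 0, -0.02], [0, 0, -0.06], [0, 0, -0.06], [0, 0, 0], [0, 0, 0]]' --rotation '[[0, 0, 0], [0, 0, 0], [0, 0, 0], [0, 0, 0], [0, 0, 0]]' --gripper '[0.85, 0.85, 0.85, 0.85, 0.85]'

```text
clock: 6.95
tcp_pos: [0.5851, 0.1192, 0.0962]
ee_rot: [0.001, 0.707, 0.707, 0.001]
force: [-0.1, -0.6, -0.2]
finger_gap: 0.852
```

>>> servo_tool --linear '[[0.057, -0.039, 0], [0.057, -0.039, 0], [0.057, -0.039, 0], [0.057, -0.039, 0], [0.057, -0.041, 0]]' --rotation '[[0, 0, 0], [0, 0, 0], [0, 0, 0], [0, 0, 0], [0, 0, 0]]' --gripper '[1, 1, 1, 1, 1]'

```text
clock: 7.45
tcp_pos: [0.4645, 0.2908, 0.0934]
ee_rot: [-0.0, 0.707, 0.707, -0.001]
force: [0.9, 0.5, -0.7]
finger_gap: 1.001
```

>>> servo_tool --linear '[[0, 0, 0], [0, 0, 0], [0, 0, 0.05], [0, 0, 0], [0, 0, 0]]' --rotation '[[0, 0, 0], [0, 0, 0], [0, 0, 0], [0, 0, 0], [0, 0, 0]]' --gripper '[1, 1, 1, 1, 1]'

```text
clock: 7.95
tcp_pos: [0.466, 0.2888, 0.064]
ee_rot: [-0.0, 0.708, 0.707, -0.001]
force: [-0.2, -1.1, 1.0]
finger_gap: 1.001
```

```bash
python3 - <<'E'
from h import *
o=sensors.get_obs(); print(o['tcp_pos'],o['finger_gap'])
for n in("side","top"): cv2.imwrite(f"pics/{n}3.png",imaging.grab_frame(n)[:,:,::-1])
b=cv2.imread("pics/side3.png")[60:260,130:350];cv2.imwrite("pics/s3.png",cv2.resize(b,None,fx=3,fy=3))
E
```

```text
[0.4660207  0.28882817 0.06404234] 1.0006209108871675
```

View pics/s3.png

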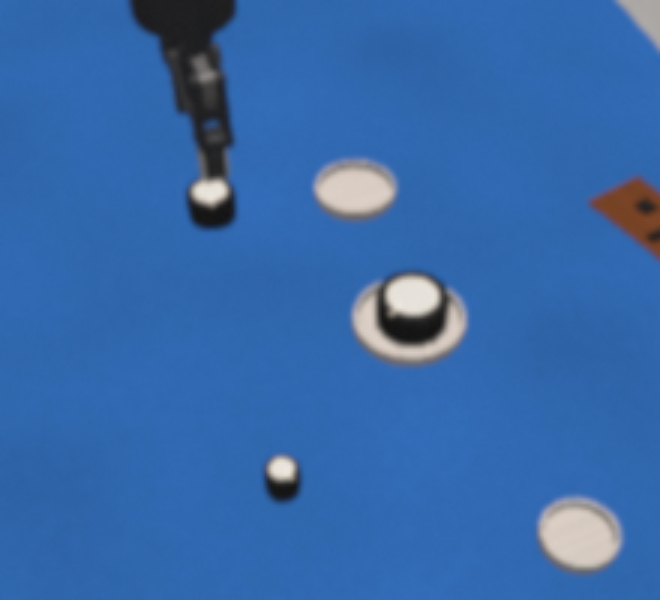

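View pics/top3.png

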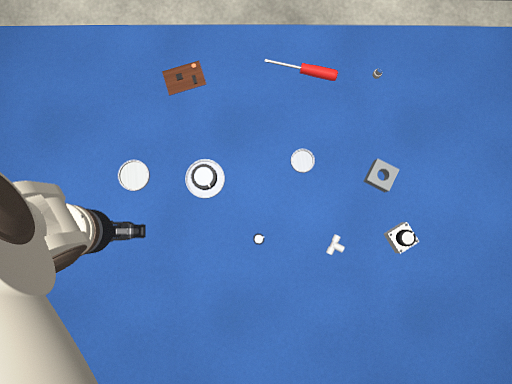

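>>> servo_tool --linear '[[0.002, 0.002, 0.04], [0, 0, 0.035], [0, 0, 0.015], [0, 0, 0], [0, 0, 0]]' --rotation '[[0, 0, 0], [0, 0, 0], [0, 0, 0], [0, 0, 0], [0, 0, 0]]' --gripper '[1, 1, 1, 1, 1]'

```text
clock: 8.55
tcp_pos: [0.4678, 0.2914, 0.0117]
ee_rot: [0.0, 0.707, 0.707, 0.001]
force: [-0.4, 0.3, 0.8]
finger_gap: 1.003
```

>>> servo_tool --linear '[[0, 0, 0], [0, 0, 0], [0, 0, 0], [0, 0, 0], [0, 0, 0]]' --rotation '[[0, 0, 0], [0, 0, 0], [0, 0, 0], [0, 0, 0], [0, 0, 0]]' --gripper '[0.6, 0.5, 0.4, 0.2, 0.2]'

```text
clock: 9.05
tcp_pos: [0.4677, 0.2915, 0.0115]
ee_rot: [0.0, 0.707, 0.707, 0.001]
force: [-0.6, -0.4, 5.8]
finger_gap: 0.441
```

>>> servo_tool --linear '[[0, 0, 0], [0, 0, 0], [0, 0, 0], [0, 0, 0]]' --rotation '[[0, 0, 0], [0, 0, 0], [0, 0, 0], [0, 0, 0]]' --gripper '[0.2, 0.2, 0.2, 0.2]'

```text
clock: 9.45
tcp_pos: [0.4677, 0.2915, 0.0115]
ee_rot: [0.0, 0.707, 0.707, 0.001]
force: [-0.8, -0.3, 5.8]
finger_gap: 0.437
```

>>> servo_tool --linear '[[0, 0, -0.03], [0, 0, -0.05], [0, 0, 0], [0, 0, 0]]' --rotation '[[0, 0, 0], [0, 0, 0], [0, 0, 0], [0, 0, 0]]' --gripper '[0.2, 0.2, 0.2, 0.2]'

```text
clock: 9.85
tcp_pos: [0.4677, 0.2915, 0.0591]
ee_rot: [0.0, 0.707, 0.707, 0.001]
force: [-0.8, -0.5, -0.7]
finger_gap: 0.44
```

>>> servo_tool --linear '[[-0.005, 0.05, 0], [-0.01, 0.07, 0], [-0.005, 0.06, 0], [0, 0.026, 0], [0, 0, 0]]' --rotation '[[0, 0, 0], [0, 0, 0], [0, 0, 0], [0, 0, 0], [0, 0, 0]]' --gripper '[0.2, 0.2, 0.2, 0.2, 0.2]'

```text
clock: 10.35
tcp_pos: [0.5918, 0.2785, 0.0564]
ee_rot: [-0.0, 0.708, 0.707, -0.001]
force: [-0.1, -0.2, -1.1]
finger_gap: 0.441
```

>>> servo_tool --linear '[[0, 0, 0], [0, 0, 0], [0, 0, 0]]' --rotation '[[0, 0, 0], [0, 0, 0], [0, 0, 0]]' --gripper '[0.2, 0.2, 0.2]'

```text
clock: 10.65
tcp_pos: [0.59, 0.2795, 0.0586]
ee_rot: [-0.0, 0.707, 0.707, -0.0]
force: [1.5, 0.9, -0.2]
finger_gap: 0.437
```

```bash
python3 - <<'E'
from h import *
o=sensors.get_obs(); print(o['tcp_pos'],o['finger_gap'])
im=imaging.grab_frame("side")[:,:,::-1]; cv2.imwrite("pics/s4.png",cv2.resize(im[60:260,130:350],None,fx=3,fy=3))
E
```

```text
[0.58995436 0.27948678 0.0586043 ] 0.4371631365630829
```

View pics/s4.png

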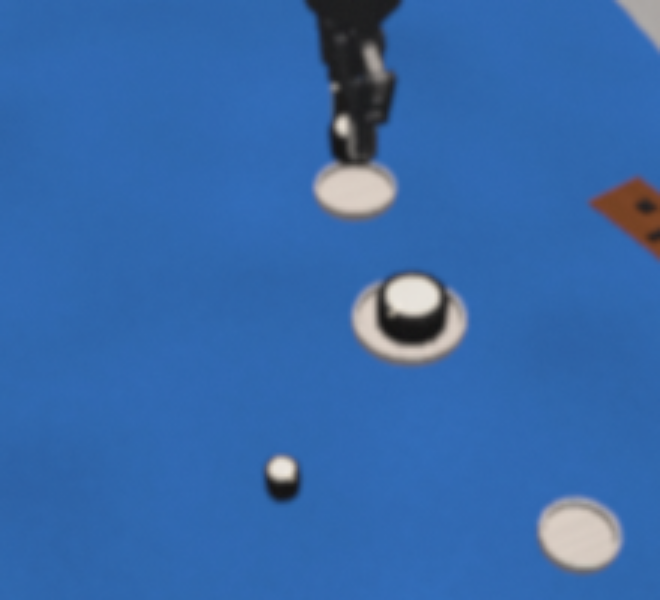

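>>> servo_tool --linear '[[0, 0.002, 0.035], [0, 0, 0.025], [0, 0, 0.01], [0, 0, 0.0025], [0, 0, 0]]' --rotation '[[0, 0, 0], [0, 0, 0], [0, 0, 0], [0, 0, 0], [0, 0, 0]]' --gripper '[0.2, 0.2, 0.2, 0.2, 0.2]'

```text
clock: 11.2
tcp_pos: [0.5919, 0.2793, 0.015]
ee_rot: [-0.0, 0.707, 0.707, -0.0]
force: [0.0, 0.8, 0.6]
finger_gap: 0.438
```

>>> servo_tool --linear '[[0, 0, 0], [0, 0, 0], [0, 0, 0]]' --rotation '[[0, 0, 0], [0, 0, 0], [0, 0, 0]]' --gripper '[0.2, 0.2, 0.2]'

```text
clock: 11.5
tcp_pos: [0.5922, 0.2793, 0.0152]
ee_rot: [0.0, 0.707, 0.707, 0.0]
force: [-0.1, -0.8, -1.0]
finger_gap: 0.437
```

Release and go toward the small knob (0.4485, −0.002).

>>> servo_tool --linear '[[0, 0, 0], [0, 0, 0], [0, 0, 0], [0, 0, 0]]' --rotation '[[0, 0, 0], [0, 0, 0], [0, 0, 0], [0, 0, 0]]' --gripper '[0.75, 0.75, 0.75, 0.75]'

```text
clock: 11.9
tcp_pos: [0.5921, 0.2792, 0.015]
ee_rot: [0.0, 0.707, 0.707, 0.0]
force: [-0.1, 0.4, -0.5]
finger_gap: 0.751
```

>>> servo_tool --linear '[[0, 0, -0.02], [0, 0, -0.06], [0, 0, -0.06], [0, 0, 0], [0, 0, 0]]' --rotation '[[0, 0, 0], [0, 0, 0], [0, 0, 0], [0, 0, 0], [0, 0, 0]]' --gripper '[0.75, 0.75, 0.75, 0.75, 0.75]'

```text
clock: 12.4
tcp_pos: [0.5928, 0.2796, 0.1008]
ee_rot: [0.0, 0.707, 0.707, 0.001]
force: [-0.5, 0.6, -1.1]
finger_gap: 0.749
```

>>> servo_tool --linear '[[-0.067, -0.034, 0], [-0.067, -0.034, 0], [-0.067, -0.034, 0], [-0.067, -0.034, 0], [-0.067, -0.034, 0]]' --rotation '[[0, 0, 0], [0, 0, 0], [0, 0, 0], [0, 0, 0], [0, 0, 0]]' --gripper '[0.75, 0.75, 0.75, 0.75, 0.75]'

```text
clock: 12.9
tcp_pos: [0.4883, 0.0768, 0.0978]
ee_rot: [-0.001, 0.707, 0.707, -0.001]
force: [-0.0, -1.0, 0.4]
finger_gap: 0.752
```

>>> servo_tool --linear '[[-0.067, -0.034, 0], [-0.067, -0.034, 0], [0, 0, 0.04], [0, 0, 0], [0, 0, 0]]' --rotation '[[0, 0, 0], [0, 0, 0], [0, 0, 0], [0, 0, 0], [0, 0, 0]]' --gripper '[0.75, 0.75, 0.75, 0.75, 0.75]'

```text
clock: 13.4
tcp_pos: [0.4488, -0.002, 0.0745]
ee_rot: [-0.001, 0.707, 0.707, -0.001]
force: [-0.6, 0.4, 0.7]
finger_gap: 0.747
```

```bash
python3 - <<'E'
from h import *
o=sensors.get_obs(); print(o['tcp_pos'],o['finger_gap'])
for n in("side","top"): cv2.imwrite(f"pics/{n}5.png",imaging.grab_frame(n)[:,:,::-1])
b=cv2.imread("pics/side5.png")[60:260,130:350];cv2.imwrite("pics/s5.png",cv2.resize(b,None,fx=3,fy=3))
E
```

```text
[ 0.44880158 -0.0019973   0.07454896] 0.7473512866062889
```

View pics/s5.png

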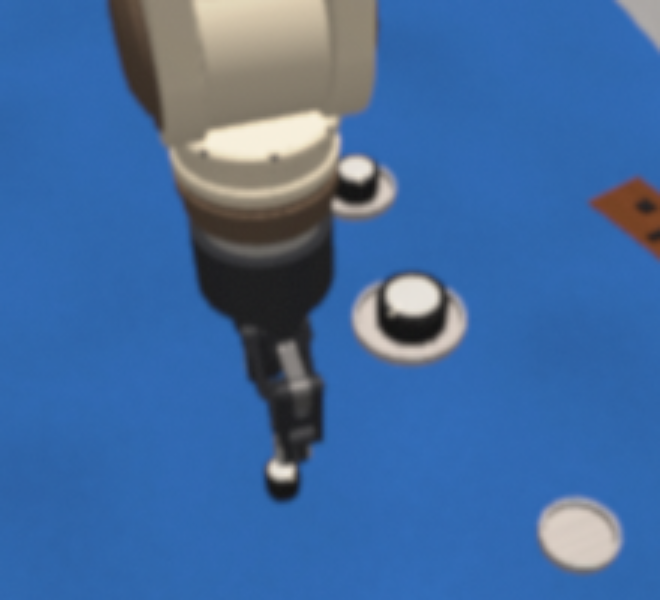

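View pics/top5.png

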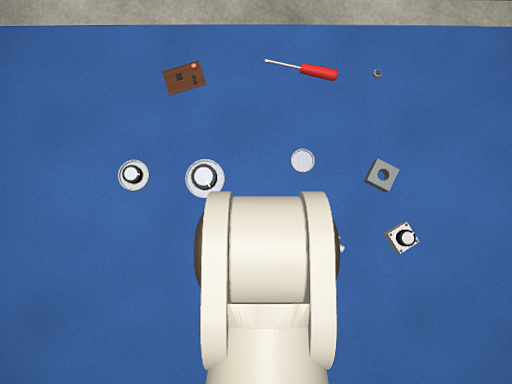

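>>> servo_tool --linear '[[0, 0, 0.05], [0, 0, 0.035], [0, 0, 0.015], [0, 0, 0.007], [0, 0, 0]]' --rotation '[[0, 0, 0], [0, 0, 0], [0, 0, 0], [0, 0, 0], [0, 0, 0]]' --gripper '[0.75, 0.75, 0.75, 0.75, 0.75]'

```text
clock: 14.0
tcp_pos: [0.4496, -0.0019, 0.0112]
ee_rot: [0.0, 0.707, 0.707, 0.0]
force: [1.1, -1.0, 0.2]
finger_gap: 0.755
```

>>> servo_tool --linear '[[0, 0, 0], [0, 0, 0], [0, 0, 0], [0, 0, 0], [0, 0, 0]]' --rotation '[[0, 0, 0], [0, 0, 0], [0, 0, 0], [0, 0, 0], [0, 0, 0]]' --gripper '[0.5, 0.4, 0.3, 0.1, 0.1]'

```text
clock: 14.5
tcp_pos: [0.4497, -0.0022, 0.0117]
ee_rot: [0.0, 0.707, 0.707, 0.0]
force: [-2.0, 0.7, 5.5]
finger_gap: 0.248
```

>>> servo_tool --linear '[[0, 0, 0], [0, 0, 0], [0, 0, 0], [0, 0, 0]]' --rotation '[[0, 0, 0], [0, 0, 0], [0, 0, 0], [0, 0, 0]]' --gripper '[0.1, 0.1, 0.1, 0.1]'

```text
clock: 14.9
tcp_pos: [0.4497, -0.0022, 0.0117]
ee_rot: [0.0, 0.707, 0.707, 0.0]
force: [-0.8, 0.4, 6.5]
finger_gap: 0.251
```

>>> servo_tool --linear '[[0, 0, -0.03], [0, 0, -0.05], [0, 0, 0], [0, 0, 0]]' --rotation '[[0, 0, 0], [0, 0, 0], [0, 0, 0], [0, 0, 0]]' --gripper '[0.1, 0.1, 0.1, 0.1]'

```text
clock: 15.3
tcp_pos: [0.4498, -0.0022, 0.0593]
ee_rot: [0.001, 0.707, 0.707, 0.001]
force: [0.2, -0.1, -1.8]
finger_gap: 0.249
```

>>> servo_tool --linear '[[-0.03, 0.05, 0], [-0.04, 0.07, 0], [-0.04, 0.07, 0], [-0.03, 0.06, 0], [-0.0265, 0.0415, 0]]' --rotation '[[0, 0, 0], [0, 0, 0], [0, 0, 0], [0, 0, 0], [0, 0, 0]]' --gripper '[0.1, 0.1, 0.1, 0.1, 0.1]'

```text
clock: 15.8
tcp_pos: [0.6255, -0.1032, 0.0567]
ee_rot: [-0.001, 0.707, 0.707, -0.001]
force: [-0.4, 1.4, 0.3]
finger_gap: 0.247
```

>>> servo_tool --linear '[[0, 0, 0], [0, 0, 0], [0, 0, 0], [0, 0, 0]]' --rotation '[[0, 0, 0], [0, 0, 0], [0, 0, 0], [0, 0, 0]]' --gripper '[0.1, 0.1, 0.1, 0.1]'

```text
clock: 16.2
tcp_pos: [0.6235, -0.1015, 0.0589]
ee_rot: [-0.0, 0.707, 0.707, -0.0]
force: [-0.8, -0.1, -0.3]
finger_gap: 0.25
```

```bash
python3 - <<'E'
from h import *
o=sensors.get_obs(); print(o['tcp_pos'],o['finger_gap'])
im=imaging.grab_frame("side")[:,:,::-1]; cv2.imwrite("pics/s6.png",cv2.resize(im[120:320,200:420],None,fx=3,fy=3))
E
```

```text
[ 0.6234973  -0.10147355  0.05889717] 0.2503626135744846
```

View pics/s6.png

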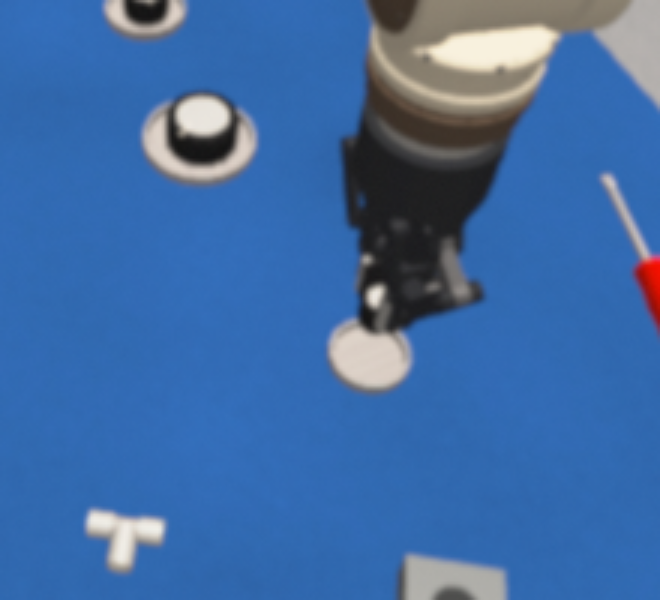

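>>> servo_tool --linear '[[0, 0.001, 0.035], [0, 0, 0.025], [0, 0, 0.01], [0, 0, 0.003], [0, 0, 0]]' --rotation '[[0, 0, 0], [0, 0, 0], [0, 0, 0], [0, 0, 0], [0, 0, 0]]' --gripper '[0.1, 0.1, 0.1, 0.1, 0.1]'

```text
clock: 16.75
tcp_pos: [0.6246, -0.1019, 0.0151]
ee_rot: [-0.0, 0.707, 0.707, -0.0]
force: [0.7, -0.8, -1.0]
finger_gap: 0.246
```

>>> servo_tool --linear '[[0, 0, 0], [0, 0, 0], [0, 0, 0]]' --rotation '[[0, 0, 0], [0, 0, 0], [0, 0, 0]]' --gripper '[0.1, 0.1, 0.1]'

```text
clock: 17.05
tcp_pos: [0.6249, -0.1021, 0.0151]
ee_rot: [0.0, 0.707, 0.707, 0.0]
force: [0.2, -0.7, -0.5]
finger_gap: 0.249
```

>>> servo_tool --linear '[[0, 0, 0], [0, 0, 0], [0, 0, 0], [0, 0, 0]]' --rotation '[[0, 0, 0], [0, 0, 0], [0, 0, 0], [0, 0, 0]]' --gripper '[0.6, 0.6, 0.6, 0.6]'

```text
clock: 17.45
tcp_pos: [0.6249, -0.102, 0.015]
ee_rot: [0.0, 0.707, 0.707, 0.0]
force: [0.8, -0.1, -0.6]
finger_gap: 0.597
```

>>> servo_tool --linear '[[0, 0, -0.02], [0, 0, -0.06], [0, 0, -0.08], [0, 0, -0.05], [0, 0, 0]]' --rotation '[[0, 0, 0], [0, 0, 0], [0, 0, 0], [0, 0, 0], [0, 0, 0]]' --gripper '[0.6, 0.6, 0.6, 0.6, 0.6]'

```text
clock: 17.95
tcp_pos: [0.6269, -0.1024, 0.1477]
ee_rot: [0.004, 0.707, 0.707, 0.003]
force: [0.3, 0.1, -0.1]
finger_gap: 0.597
```

>>> servo_tool --linear '[[-0.06, -0.0486, 0], [-0.06, -0.0486, 0], [-0.06, -0.0486, 0], [-0.06, -0.0486, 0], [-0.06, -0.0486, 0]]' --rotation '[[0, 0, 0], [0, 0, 0], [0, 0, 0], [0, 0, 0], [0, 0, 0]]' --gripper '[0.75, 0.75, 0.75, 0.75, 0.75]'

```text
clock: 18.45
tcp_pos: [0.4776, -0.2831, 0.1411]
ee_rot: [0.0, 0.707, 0.707, -0.0]
force: [0.4, -0.4, 0.3]
finger_gap: 0.752
```

>>> servo_tool --linear '[[-0.058, -0.0486, 0], [0, 0, 0], [0, 0, 0], [0, 0, 0], [0, 0, 0]]' --rotation '[[0, 0, 0], [0, 0, 0], [0, 0, 0], [0, 0, 0], [0, 0, 0]]' --gripper '[0.75, 0.75, 0.75, 0.75, 0.75]'

```text
clock: 18.95
tcp_pos: [0.4507, -0.316, 0.1409]
ee_rot: [-0.0, 0.706, 0.708, 0.0]
force: [0.5, -0.1, 0.2]
finger_gap: 0.747
```

```bash
python3 - <<'E'
from h import *
o=sensors.get_obs(); print(o['tcp_pos'],o['finger_gap'])
for n in("side","top"): cv2.imwrite(f"pics/{n}7.png",imaging.grab_frame(n)[:,:,::-1])
E
```

```text
[ 0.45065748 -0.31598457  0.14090666] 0.7465745139771691
```

View pics/side7.png

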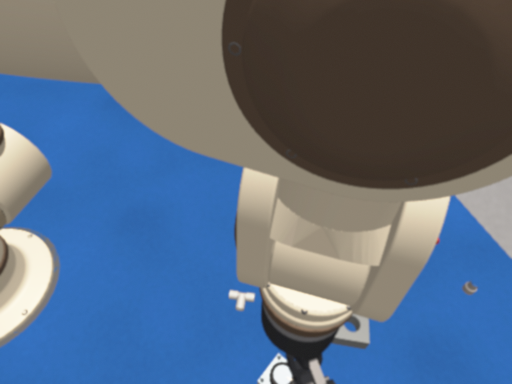

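View pics/top7.png

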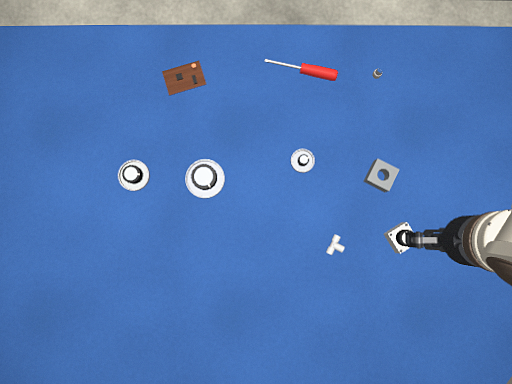

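>>> servo_tool --linear '[[-0.002, 0, 0.06], [0, 0, 0.05], [0, 0, 0.035], [0, 0, 0.015], [0, 0, 0]]' --rotation '[[0, 0, 0], [0, 0, 0], [0, 0, 0], [0, 0, 0], [0, 0, 0]]' --gripper '[0.75, 0.75, 0.75, 0.75, 0.75]'

```text
clock: 19.55
tcp_pos: [0.4497, -0.3173, 0.044]
ee_rot: [-0.001, 0.707, 0.707, -0.0]
force: [-0.4, -0.7, 1.3]
finger_gap: 0.75
```

>>> servo_tool --linear '[[0, 0, 0], [0, 0, 0], [0, 0, 0]]' --rotation '[[0, 0, 0], [0, 0, 0], [0, 0, 0]]' --gripper '[0.7, 0.65, 0.6]'

```text
clock: 19.85
tcp_pos: [0.4505, -0.3185, 0.0462]
ee_rot: [0.001, 0.707, 0.707, 0.0]
force: [-0.6, 0.3, 0.2]
finger_gap: 0.601
```

```bash
python3 - <<'E'
from h import *
o=sensors.get_obs(); print(o['tcp_pos'],o['finger_gap'],o['force'])
for n,x0,x1,y0,y1 in(("side",230,380,264,384),("top",350,450,180,290)):
    b=imaging.grab_frame(n)[y0:y1,x0:x1,::-1]; cv2.imwrite(f"pics/{n}8.png",cv2.resize(b,None,fx=5,fy=5,interpolation=2))
E
```

```text
[ 0.45051397 -0.31845356  0.04616988] 0.6014575261690451 [-0.59183121  0.29345676  0.21767265]
```

View pics/side8.png

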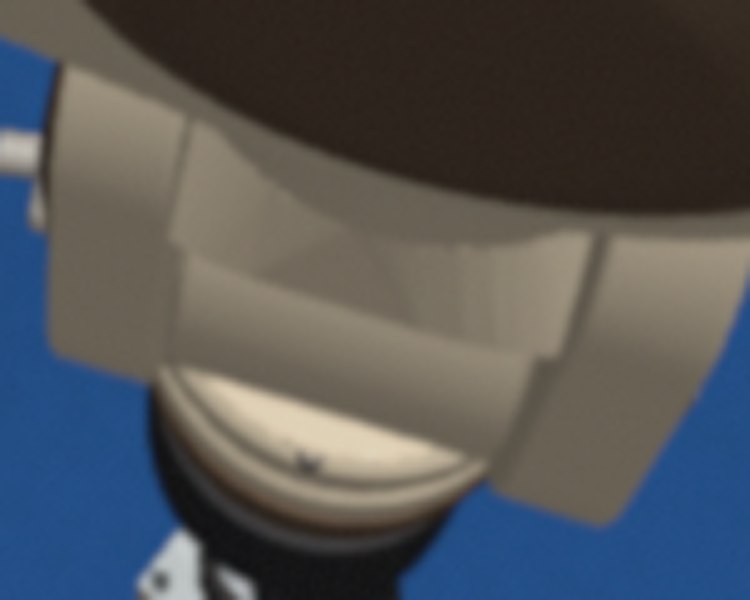

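View pics/top8.png

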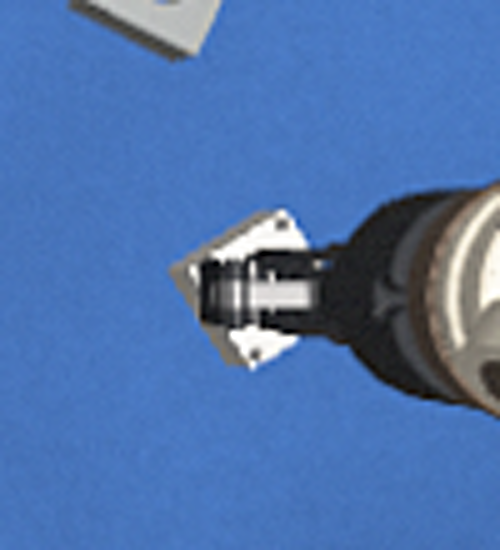

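>>> servo_tool --linear '[[0.002, 0, 0.012], [0, 0, 0.008], [0, 0, 0], [0, 0, 0]]' --rotation '[[0, 0, 0], [0, 0, 0], [0, 0, 0], [0, 0, 0]]' --gripper '[0.6, 0.6, 0.55, 0.5]'

```text
clock: 20.35
tcp_pos: [0.4497, -0.3168, 0.0326]
ee_rot: [-0.0, 0.707, 0.707, -0.0]
force: [-0.3, -0.2, -0.6]
finger_gap: 0.503
```

>>> servo_tool --linear '[[0, 0, 0]]' --rotation '[[0, 0, 0]]' --gripper '[0.46]'

```text
clock: 20.45
tcp_pos: [0.45, -0.3169, 0.0331]
ee_rot: [0.0, 0.707, 0.707, -0.0]
force: [0.7, 0.4, -0.4]
finger_gap: 0.465
```

>>> servo_tool --linear '[[0, 0, 0]]' --rotation '[[0, 0, 0]]' --gripper '[0.43]'

```text
clock: 20.55
tcp_pos: [0.45, -0.317, 0.0332]
ee_rot: [0.0, 0.707, 0.707, 0.0]
force: [-0.3, 0.5, 0.2]
finger_gap: 0.428
```

>>> servo_tool --linear '[[0, 0, 0]]' --rotation '[[0, 0, 0]]' --gripper '[0.41]'

```text
clock: 20.65
tcp_pos: [0.4501, -0.317, 0.0333]
ee_rot: [0.0, 0.707, 0.707, 0.0]
force: [0.1, -0.7, 1.0]
finger_gap: 0.411
```

>>> servo_tool --linear '[[0, 0, 0], [0, 0, 0], [0, 0, 0]]' --rotation '[[0, 0, 0], [0, 0, 0], [0, 0, 0]]' --gripper '[0.39, 0.3, 0.2]'

```text
clock: 20.95
tcp_pos: [0.4501, -0.317, 0.0335]
ee_rot: [0.0, 0.707, 0.707, 0.0]
force: [-1.2, -0.2, 5.1]
finger_gap: 0.398
```

>>> servo_tool --linear '[[0, 0, 0], [0, 0, 0], [0, 0, 0]]' --rotation '[[0, 0, 0], [0, 0, 0], [0, 0, 0]]' --gripper '[0.2, 0.2, 0.2]'

```text
clock: 21.25
tcp_pos: [0.4501, -0.317, 0.0336]
ee_rot: [0.0, 0.707, 0.707, 0.0]
force: [-1.0, 0.9, 5.3]
finger_gap: 0.397
```

>>> servo_tool --linear '[[0, 0, -0.01], [0, 0, -0.01], [0, 0, -0.01], [0, 0, -0.01], [0, 0, -0.01]]' --rotation '[[0, 0, 0], [0, 0, 0], [0, 0, 0], [0, 0, 0], [0, 0, 0]]' --gripper '[0.2, 0.2, 0.2, 0.2, 0.2]'

```text
clock: 21.75
tcp_pos: [0.45, -0.3169, 0.0636]
ee_rot: [0.0, 0.707, 0.707, 0.0]
force: [0.4, -0.0, 0.2]
finger_gap: 0.397
```

>>> servo_tool --linear '[[0, 0, -0.02], [0, 0, -0.02], [0, 0, -0.02], [0, 0, 0], [0, 0, 0]]' --rotation '[[0, 0, 0], [0, 0, 0], [0, 0, 0], [0, 0, 0], [0, 0, 0]]' --gripper '[0.2, 0.2, 0.2, 0.2, 0.2]'

```text
clock: 22.25
tcp_pos: [0.4501, -0.317, 0.0993]
ee_rot: [0.0, 0.707, 0.707, 0.0]
force: [0.3, -0.6, -0.9]
finger_gap: 0.393
```

>>> servo_tool --linear '[[0.013, 0.045, 0], [0.015, 0.06, 0], [0.015, 0.06, 0], [0.015, 0.045, 0], [0.0075, 0.0205, 0]]' --rotation '[[0, 0, 0], [0, 0, 0], [0, 0, 0], [0, 0, 0], [0, 0, 0]]' --gripper '[0.2, 0.2, 0.2, 0.2, 0.2]'

```text
clock: 22.75
tcp_pos: [0.5897, -0.2764, 0.0976]
ee_rot: [-0.001, 0.707, 0.708, -0.0]
force: [0.1, -0.6, -1.1]
finger_gap: 0.399
```

>>> servo_tool --linear '[[0, 0, 0], [0, 0, 0], [0, 0, 0], [0, 0, 0], [0, 0, 0]]' --rotation '[[0, 0, 0], [0, 0, 0], [0, 0, 0], [0, 0, 0], [0, 0, 0]]' --gripper '[0.2, 0.2, 0.2, 0.2, 0.2]'

```text
clock: 23.25
tcp_pos: [0.5877, -0.278, 0.0994]
ee_rot: [0.0, 0.707, 0.707, 0.0]
force: [0.3, -0.3, 0.2]
finger_gap: 0.399
```

```bash
python3 - <<'E'
from h import *
o=sensors.get_obs(); print(o['tcp_pos'],o['finger_gap'],o['force'])
for n,x0,x1,y0,y1 in(("side",250,410,264,384),("top",330,450,120,260)):
    b=imaging.grab_frame(n)[y0:y1,x0:x1,::-1]; cv2.imwrite(f"pics/{n}9.png",cv2.resize(b,None,fx=4,fy=4,interpolation=2))
E
```

```text
[ 0.58766336 -0.27800654  0.09935202] 0.39947135519545196 [ 0.32418294 -0.30806753  0.21742031]
```

View pics/side9.png

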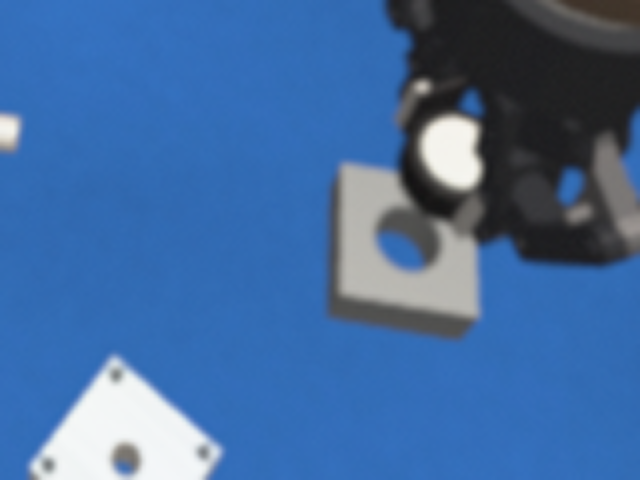

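View pics/top9.png

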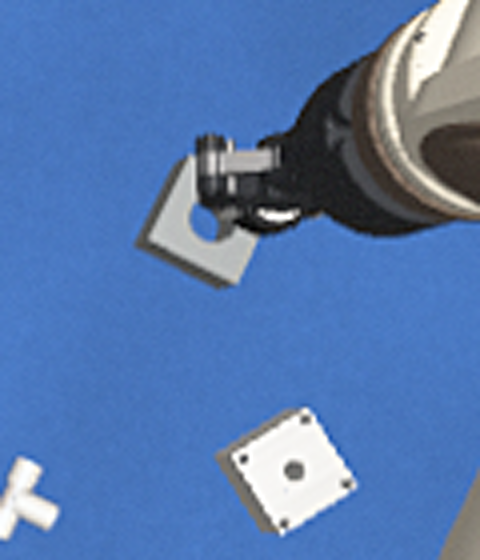

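```bash
python3 - <<'E'
from h import *
S=lambda p:(p[0]/4+250-.4,p[1]/4+264-.4);T=lambda p:(p[0]/4+330-.4,p[1]/4+120-.4)
print("knob top side@.118",plane("side",S((455,152)),.118))
print("bore",tri(S((126,458)),T((294,470))),"hole side@.03",plane("side",S((408,239)),.03))
E
```

```text
knob top side@.118 [ 0.58512416 -0.27744649  0.118     ]
bore (array([ 0.44977559, -0.31687953,  0.02937018]), np.float64(0.0018243719685218673)) hole side@.03 [ 0.58728603 -0.27778994  0.03      ]
```

>>> servo_tool --linear '[[0.0005, 0.0005, 0.02], [0, 0, 0.025], [0, 0, 0.025], [0, 0, 0.02], [0, 0, 0.01]]' --rotation '[[0, 0, 0], [0, 0, 0], [0, 0, 0], [0, 0, 0], [0, 0, 0]]' --gripper '[0.2, 0.2, 0.2, 0.2, 0.2]'

```text
clock: 23.85
tcp_pos: [0.5876, -0.2768, 0.0365]
ee_rot: [-0.001, 0.707, 0.707, -0.0]
force: [0.7, -0.2, -0.0]
finger_gap: 0.397
```

>>> servo_tool --linear '[[0, 0, 0], [0, 0, 0], [0, 0, 0], [0, 0, 0]]' --rotation '[[0, 0, 0], [0, 0, 0], [0, 0, 0], [0, 0, 0]]' --gripper '[0.2, 0.2, 0.2, 0.2]'

```text
clock: 24.25
tcp_pos: [0.5889, -0.2774, 0.0397]
ee_rot: [0.001, 0.707, 0.707, 0.0]
force: [0.7, 0.5, -0.2]
finger_gap: 0.398
```

>>> servo_tool --linear '[[0, 0, 0.005], [0, 0, 0.0035], [0, 0, 0], [0, 0, 0], [0, 0, 0]]' --rotation '[[0, 0, 0], [0, 0, 0], [0, 0, 0], [0, 0, 0], [0, 0, 0]]' --gripper '[0.2, 0.2, 0.2, 0.2, 0.2]'

```text
clock: 24.75
tcp_pos: [0.5885, -0.2772, 0.0338]
ee_rot: [-0.0, 0.707, 0.707, -0.0]
force: [0.3, -0.1, -0.4]
finger_gap: 0.398
```

Essentially at seat height with no contact force; release gently and retreat.

>>> servo_tool --linear '[[0, 0, 0], [0, 0, 0], [0, 0, 0], [0, 0, 0], [0, 0, 0]]' --rotation '[[0, 0, 0], [0, 0, 0], [0, 0, 0], [0, 0, 0], [0, 0, 0]]' --gripper '[0.45, 0.55, 0.75, 0.75, 0.75]'

```text
clock: 25.25
tcp_pos: [0.5885, -0.2772, 0.0339]
ee_rot: [0.0, 0.707, 0.707, 0.0]
force: [-1.0, -0.3, 0.5]
finger_gap: 0.751
```

>>> servo_tool --linear '[[0, 0, -0.02], [0, 0, -0.06], [0, 0, -0.08], [0, 0, -0.08], [0, 0, 0]]' --rotation '[[0, 0, 0], [0, 0, 0], [0, 0, 0], [0, 0, 0], [0, 0, 0]]' --gripper '[0.75, 0.75, 0.75, 0.75, 0.75]'

```text
clock: 25.75
tcp_pos: [0.5905, -0.2782, 0.1871]
ee_rot: [0.005, 0.707, 0.707, 0.002]
force: [-0.2, -0.0, 0.5]
finger_gap: 0.751
```

>>> servo_tool --linear '[[0.05, -0.06, 0], [0.05, -0.06, 0], [0.05, -0.06, 0], [0.05, -0.06, -0.03], [0.05, 0, -0.05]]' --rotation '[[0, 0, 0], [0, 0, 0], [0, 0, 0], [0, 0, 0], [0, 0, 0]]' --gripper '[0.75, 0.75, 0.75, 0.75, 0.75]'

```text
clock: 26.25
tcp_pos: [0.4398, -0.1261, 0.2254]
ee_rot: [-0.002, 0.708, 0.707, -0.001]
force: [2.1, -0.7, -0.2]
finger_gap: 0.748
```

>>> servo_tool --linear '[[0.07, -0.02, 0], [0.07, -0.02, 0], [0.07, -0.02, 0], [0.07, -0.02, 0], [0, 0, 0]]' --rotation '[[0, 0, 0], [0, 0, 0], [0, 0, 0], [0, 0, 0], [0, 0, 0]]' --gripper '[0.75, 0.75, 0.75, 0.75, 0.75]'

```text
clock: 26.75
tcp_pos: [0.3953, 0.0442, 0.2272]
ee_rot: [0.0, 0.705, 0.709, 0.001]
force: [0.3, -0.7, 1.1]
finger_gap: 0.75
```

```bash
python3 - <<'E'
from h import *
o=sensors.get_obs(); print(o['tcp_pos'],o['finger_gap'],o['force'])
for n in("side","top"): cv2.imwrite(f"pics/{n}10.png",imaging.grab_frame(n)[:,:,::-1])
E
```

```text
[0.3953169  0.04424833 0.22719982] 0.7498012774116048 [ 0.33609598 -0.69175349  1.12971511]
```

View pics/side10.png

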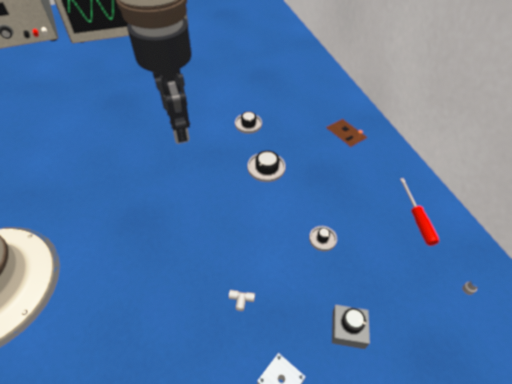

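View pics/top10.png

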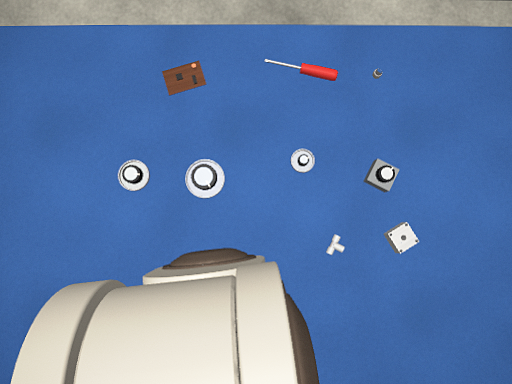

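```bash
python3 - <<'E'
from h import *
C={}
for n in("side","top"):
    im=cv2.imread(f"pics/{n}10.png")[:,:,::-1].copy(); hsv=cv2.cvtColor(im,cv2.COLOR_RGB2HSV)
    mm=((hsv[...,2]>165)&(hsv[...,1]<60)).astype(np.uint8)
    k,l,s,c=cv2.connectedComponentsWithStats(mm)
    E=dict(large=(.584,.119,.031),medium=(.592,.279,.029),small=(.625,-.102,.027),spindle=(.588,-.277,.052),tee=(.432,-.172,.008))
    for q,X in E.items():
        p=proj(n,X); i=1+np.argmin(np.linalg.norm(c[1:]-p,axis=1)); C[n,q]=c[i]; print(n,q,p.round(1),c[i].round(1),s[i,4])
for q in E: print(q,tri(C["side",q],C["top",q]))
E
```

```text
side large [266.8 158.4] [267.  158.2] 179
side medium [248.5 115.8] [248.3 115.6] 67
side small [324.9 231.8] [322.9 237.8] 328
side spindle [354.8 317.7] [351.4 324.3] 647
side tee [241.4 298.2] [241.  297.4] 262
top large [203.1 176.6] [203.2 176. ] 287
top medium [130.4 173.3] [130.6 173.2] 144
top small [303.4 158.4] [302.2 160.1] 381
top spindle [386.5 173.1] [383.  174.1] 384
top tee [334.8 245.6] [334.9 245. ] 176
large (array([0.58489533, 0.1188279 , 0.03161052]), np.float64(0.0009400200312731384))
medium (array([0.5916552 , 0.2781941 , 0.03064497]), np.float64(0.0007967026676702537))
small (array([ 0.62477242, -0.10208951,  0.00572196]), np.float64(0.0006793906253935127))
spindle (array([ 0.58886829, -0.2782717 ,  0.02583408]), np.float64(0.002089984087113698))
tee (array([ 0.43247026, -0.17144948,  0.01020356]), np.float64(0.0020202642787831484))
```

```bash
python3 - <<'E'
import cv2,numpy as np
a=cv2.imread("pics/side10.png");t=cv2.imread("pics/top10.png")
f=lambda im,x,y:cv2.resize(im[y:y+50,x:x+60],None,fx=6,fy=6,interpolation=2)
cv2.imwrite("pics/fin.png",np.vstack([np.hstack([f(a,292,212),f(a,322,300)]),np.hstack([f(t,272,135),f(t,355,150)])]))
E
```

```text
(no output)
```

View pics/fin.png

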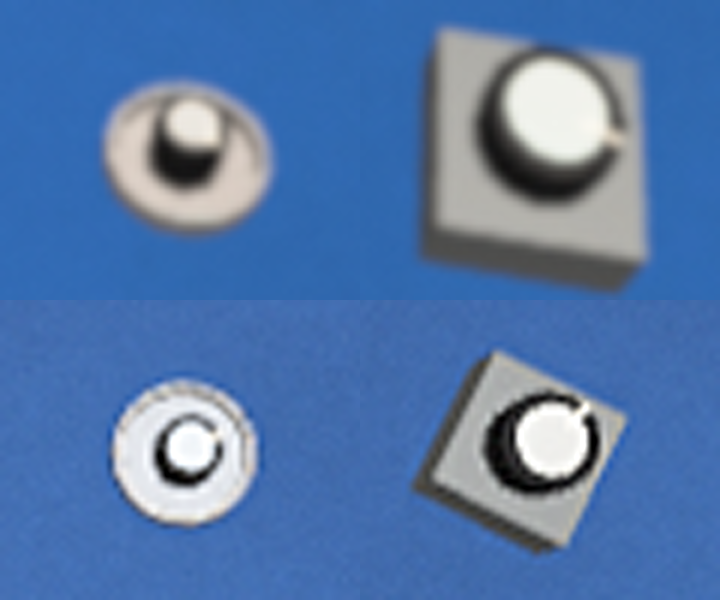

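```bash
python3 - <<'E'
from h import *
a=lambda x,y,X,Y:(x/6+X-.4,y/6+Y-.4)
print("spindle",tri(a(198,107,322,300),a(192,137,355,150)))
print("small",tri(a(193,122,292,212),a(193,145,272,135)))
print(robot.hand_in())
E
```

```text
spindle (array([ 0.58864727, -0.2768469 ,  0.05239472]), np.float64(0.0016497316176495307))
small (array([ 0.62305056, -0.10236948,  0.02824668]), np.float64(0.0016517925676791184))
the job is handed in; nothing more can be done
None
```

The job is done and handed in. The large, medium and small knobs were set in their own dishes in that order. The spindle knob was then drawn straight up out of its block and stood in the grey stand. Everything is let go and the arm is clear. It took about 27 s of the 112 s allowed.

**Last checks, from both cameras:** I measured the knob tops and compared them with where they should sit.

| Knob | Measured top | Expected top | Sideways from centre |
|---|---|---|---|
| Large | 31.6 mm | 31 mm | about 1.5 mm |
| Medium | 30.6 mm | 29 mm | about 1.5 mm |
| Small | 28.2 mm | 27 mm | about 1.5 mm |
| Spindle | 52.4 mm | 52 mm | about 1 mm |

The heights agree to within the roughly 2 mm calibration. All four stand upright in the pictures.

**Coaxial tee:** it measured within about 1 mm sideways and 2 mm in height of its first position, so it was not moved.

**Check that failed:** my first automatic check mistook the dish and the stand top for the small knob and the spindle knob. I re-measured those two by hand from enlarged crops, and those are the figures above. The wrist force never read above about 9 N.

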